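# Seat a mallet blank in the tilting carving stand

### The arm

A 6-joint arm with a two-finger parallel gripper is mounted at the origin on the work surface. World frame = base frame: x ahead of the robot, y to its left, z up, the work surface at z = 0. Lengths are in m, angles in rad, forces in N, time in s.
With the tool pointing down it reaches from about 0.325 to 0.85 m from the base axis. Payload 15.5 kg.
Tool frame: the origin (TCP) lies between the finger pads; the fingertips stand 8 mm ahead of it and the grasp point (between the pads) lies 11 mm behind it (arm.nose_length is the distance from the TCP to the fingertips, in m); z points along the fingers, y is the line along which they close (so a half turn about z gives the same grasp; the last joint's range is limited). The gripper opens to 91 mm and grips with 3 to 60 N. Pads are 32 mm wide; open, the fingers measure 118 mm over their backs; the gripper's body (76 mm by 178 mm) begins 60 mm behind the grasp point.
Start: joints at [-1.29, 0.494, 1.345, -0, 1.302, -0.096], TCP at [0.229, -0.581, 0.222] pointing down, gripper open.
Joint ranges: [-2.91, 2.91], [-0.82, 2.16], [0.22, 2.67], [-1.22, 4.37], [0.12, 2.79], [-3.08, 3.08]. Speed limits (rad/s): [1.89, 1.89, 2.57, 3.01, 3.01, 3.01].

### API

Orientations are given as a unit quaternion [w, x, y, z].
In Python, from plant import arm gives the robot as it stands. The module is installed in compiled form; this text tells all that it offers.
- The arm moves only by the tool send_rows, never from a script. Its argument "increments" is one flat list of numbers, 7 for each row, row after row: the turn, a rotation vector about the tool's x, y, z in rad, then the shift along the tool's x, y, z in cm, then the opening, from 0 (shut) to 1 (fully open). A call has 1 to 12 rows; each row shifts and turns the commanded pose from where the row before left it, along the tool's axes as they then stand; what a row does not reach is not made up. A row lasts 1/8 s, in which the tool goes at most 62.5 mm and 10.7 degrees, less where a joint would pass 70% of its speed; a pose out of reach is approached as far as the arm can. A call with a gripper value outside its range is refused whole. The fingers move at their own pace and stop on an object; the grip force is fixed at half the most. Time passes only in rows, so rows that do not move let the fingers close. It gives the time, the measured TCP pose, the force, the opening and the grip force at its end, in the units of the state.
- arm.get_state(): the state, without advancing time (a new reading comes with each control period).
- arm.grab_frame(name): name is "scene" or "top"; returns a dict with "pixels" (384x512x3 uint8, red, green, blue), "K" (3x3 intrinsics, pixels), "distortion" ([k1, k2, p1, p2, k3] as OpenCV has them; the pictures are not rectified), "T" (4x4, takes a point from camera to world coordinates). Camera axes: x right, y up, looking along -z (the intrinsics and any distortion apply to the point x, -y, -z); pixel columns grow to the right and rows downward; lengths in m; the calibration is good to about 2 mm. A picture is of the moment at which its call begins. There is no depth.
- arm.hand_in(): hands the job in; it is judged then, once.
The state is a dict: "clock": time; "joint_pos": joint angles; "joint_vel": joint speeds; "joint_efforts": joint torques, N m; "tcp_pos": TCP position; "eef_rot": TCP orientation; "force": force on the tool from outside, world axes, zero at the start; "torque": the same for the moment, N m; "gripper_width": opening from 0.0 (shut) to 1.0 (fully open); "grasp_force": force on a finger pad.
Only numpy, scipy, OpenCV 4.12 (cv2) and the standard library are available. Lean on these libraries where they do the work, as an engineer would, in place of code of your own. Each camera call takes 0.05 s, during which the arm holds its last target. There are 200 camera calls.

### The job

Take the tall, slim-handled mallet blank with the tapered shank from the plywood rack, set its cone into the steel collet of the tilting carving stand and press it gently but firmly until the collet is fully home in the stand's head, with the head upright. Then check that it rocks free: tip head and blank together about ten degrees away from the robot, then as far towards the robot, without reaching the end stops, and leave the blank seated, upright and let go. A steady push of some 12 to 15 N is enough and a hard one bruises the taper, and leave the other blanks, the chisel and the finished mallet where they are.

Things in the scene. Friction and masses are not known exactly. Their poses are not given: they have to be found in the camera images.
- blank: The mallet blank to use: pale beech, 0.25 kg, upright in any of the rack's holes, its head resting on the board. Origin: centre of the shank's lower end; z up its axis; round (yaw means nothing). Going up: tapered shank (cone) 34 long, 20 diameter at the tip, 47 at the top; head 58 diameter from 34 to 80; straight handle 26 diameter from 88 to 161, the top (the tallest and slimmest blank).
- pear_blank: A blank to leave alone, in another hole of the rack: pear-shaped head 60 diameter, short knob 36 diameter, straight shank 36; 112 tall. Origin: lower end of the shank.
- fat_blank: A blank to leave alone, in another hole of the rack: head 68 diameter, thick handle 36 diameter, straight shank 40; 125 tall. Origin: lower end of the shank.
- rack: Fixed plywood board 100 x 320 x 18 on two end feet, top 62 above the table, with three 49 square holes 100 apart in a row along its y. Origin on the table under its centre.
- stand: Fixed grey base of the carving stand, 150 x 150 x 12, with two cheeks 95 high at y = +-58. Bearing blocks clamped in the cheeks carry the head, which rocks about an axis along the stand's y through the stand's z axis, 60 to 80 above the table: they are clamped anywhere in this range and nothing reports it. Origin on the table under its centre; x points roughly away from the robot.
- rocker (a joint): Tilt in rad of the stand's head (dark steel ring, 84 outer diameter, with the collet in it). 0 is upright, positive tips the top to the stand's +x (away from the robot), end stops at +-0.3. Stays where it is left by friction of 0.06 N m; it starts within +-0.06.
- collet (a joint): How far the collet (steel cup with a bright rim 72 wide, in the head) is pushed down, in m. Starts 0 to 0.002; 0.006 is fully home, rim on the ring: a hard stop. Slides at about 10 N of push, stays where left. At 0 its mouth is 38 above the rocking axis (98 to 118 above the table). Conical cup 26 deep, 43 wide at the mouth, tapered like the shank; tight, the shank's end is 27 below the mouth.
- chisel: A loose chisel lying on the table between stand and rack, 220 long, along x. Leave it.
- mallet_a: A finished mallet, 190 tall, head 72 diameter, standing on the table beyond the chisel. Origin under its centre. Leave it.
There are look-alikes about, which are no part of the job. What is shaped like the blank but green is not meant.

How it is judged:
By the outcome, as a careful person would: the job done as asked, in the order asked, and still so for the second after the job is handed in, with the robot touching nothing.
It also fails if it takes over 72 s, if anything falls off the work surface, if the arm or the gripper's body presses on something with over 40 N, if the wrist force passes 120 N, or if a joint passes its speed limit or range.

## Working session

There is one attempt and no reset: what is moved stays moved. The work goes in short steps, Python scripts to look and compute and a tool call to move; the robot and the scene stay as the last step left them, time stands still between calls to the robot, and variables do not carry over. Pictures are saved under pics/ and viewed, at most 10 in all, crops included, and the job is handed in when it is done.

Besides the shell and the picture viewer there is one more tool, called after "Emit:" by a JSON object that holds its "method" and its "body", one argument or row to a line. send_rows: Moves the arm, as the interface text tells. Its arguments: {"type":"object","properties":{"increments":{"type":"array"}},"required":["increments"]}

```bash
mkdir -p pics; cat > h.py <<'E'
import numpy as np, cv2
from plant import arm
def grab(n,save=None):
    f=arm.grab_frame(n)
    if save: cv2.imwrite('pics/'+save,f['pixels'][:,:,::-1])
    return f
def ray(f,uv):
    p=cv2.undistortPoints(np.array([[uv]],float),np.array(f['K']),np.array(f['distortion']))[0,0]
    T=np.array(f['T']); return T[:3,3],T[:3,:3]@np.array([p[0],-p[1],-1.])
def onz(f,uv,z):
    o,d=ray(f,uv); return o+d*(z-o[2])/d[2]
def tri(f,a,g,b):
    o,d=ray(f,a);p,e=ray(g,b)
    s=np.linalg.lstsq(np.c_[d,-e],p-o,rcond=None)[0]
    x,y=o+d*s[0],p+e*s[1]; return (x+y)/2,np.linalg.norm(x-y)
def proj(f,P):
    T=np.array(f['T']); c=T[:3,:3].T@(np.array(P,float)-T[:3,3])
    return cv2.projectPoints(np.array([[c[0],-c[1],-c[2]]]),np.zeros(3),np.zeros(3),np.array(f['K']),np.array(f['distortion']))[0].ravel()
E
python3 - <<'E'
from h import *
for n in('scene','top'):
    f=grab(n,n+'0.png'); print(n,np.round(f['T'],3).tolist(),np.round(f['K'],1).tolist(),f['distortion'])
print(arm.get_state(),arm.nose_length)
E
```

```text
scene [[0.37, -0.682, 0.63, 1.093], [0.929, 0.285, -0.237, -0.156], [-0.017, 0.673, 0.739, 0.684], [0.0, 0.0, 0.0, 1.0]] [[351.0, 0.0, 257.0], [0.0, 351.0, 184.7], [0.0, 0.0, 1.0]] [-0.00310449  0.          0.          0.          0.        ]
top [[0.005, 0.998, -0.055, 0.491], [-1.0, 0.004, -0.006, 0.061], [-0.006, 0.055, 0.998, 0.971], [0.0, 0.0, 0.0, 1.0]] [[397.3, 0.0, 257.7], [0.0, 397.3, 189.7], [0.0, 0.0, 1.0]] [-0.04412614  0.          0.          0.          0.        ]
{'clock': 0.1, 'joint_pos': array([-1.29050730e+00,  4.94121424e-01,  1.34610154e+00,  2.39190622e-06,
        1.30248832e+00, -9.55601519e-02]), 'joint_vel': array([-0.00172016, -0.00186372, -0.00128731, -0.00126199, -0.00019644,
        0.00077702]), 'joint_efforts': array([ 2.10399674e-03, -8.80234694e+01, -3.82546878e+01,  7.08947587e-02,
        4.82650311e-02, -3.23828226e-05]), 'tcp_pos': array([ 0.22928601, -0.58104856,  0.22138668]), 'eef_rot': array([-5.57035298e-04,  9.82393985e-01,  1.86820088e-01, -5.04391433e-05]), 'force': array([-0.34211022,  0.85781909,  0.10220146]), 'torque': array([ 0.01095786, -0.01187327, -0.01976933]), 'grasp_force': 0.0, 'gripper_width': 1.002322038207862} 0.008
```

View pics/scene0.png

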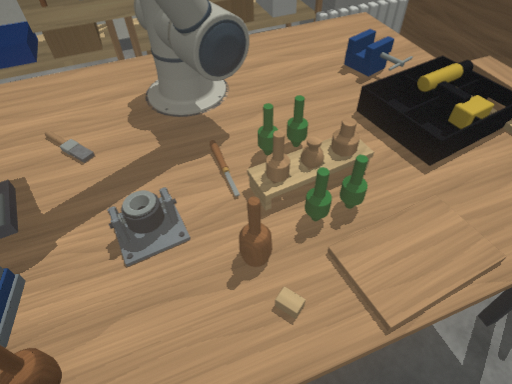

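View pics/top0.png

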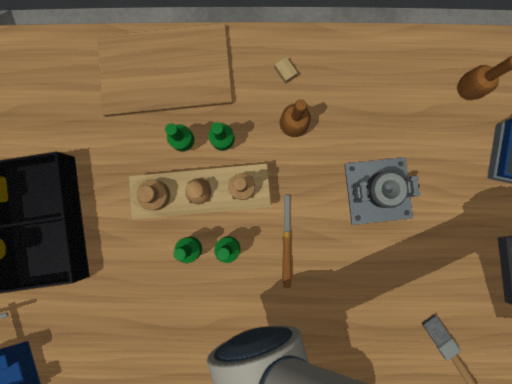

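The blank stands in the rack at top (242,186), scene (278,150), and the pear and fat blanks are in the other holes. The stand is at top (380,190), scene (148,225). Four green look-alikes stand around the rack. I'll enlarge both views.

```bash
python3 - <<'E'
import cv2,numpy as np
s=cv2.imread('pics/scene0.png');t=cv2.imread('pics/top0.png')
c=lambda i,x,y:cv2.resize(i[y:y+75,x:x+100],(400,300),interpolation=cv2.INTER_CUBIC)
a=np.vstack([np.hstack([c(s,230,120),c(t,192,150)]),np.hstack([c(s,100,185),c(t,335,150)])])
cv2.imwrite('pics/c0.png',a)
E
```

```text
(no output)
```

View pics/c0.png

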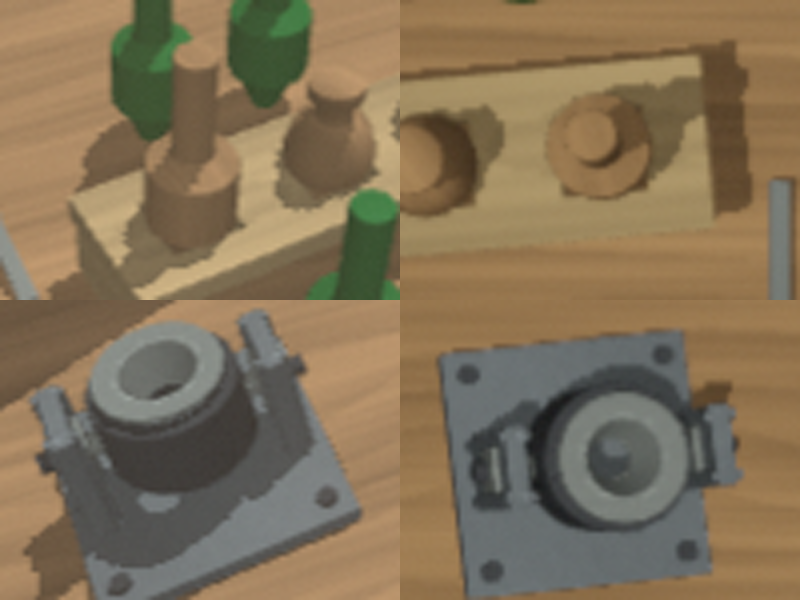

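```bash
python3 - <<'E'
from h import *
s=grab('scene');t=grab('top')
C=lambda x,y,a,b,ox,oy:((x-ox+.5)/4-.5+a,(y-oy+.5)/4-.5+b)
S1=lambda x,y:C(x,y,230,120,0,0);T1=lambda x,y:C(x,y,192,150,400,0)
S2=lambda x,y:C(x,y,100,185,0,300);T2=lambda x,y:C(x,y,335,150,400,300)
P=lambda *a:print(*[np.round(x,4) for x in a])
P(*tri(s,S1(195,56),t,T1(592,137)))
P(onz(t,T1(592,137),.189),onz(s,S1(195,56),.189),onz(t,T1(600,146),.108))
P(*tri(s,S2(158,377),t,T2(622,457)))
for z in(.1,.11): P(onz(t,T2(622,457),z),onz(s,S2(158,377),z))
for name,l,z in(('base',[(440,355),(685,330),(712,572),(468,598)],.012),):
    p=np.array([onz(t,T2(*q),z) for q in l]);P(p[:,:2],p.mean(0))
l=[(72,201),]
q=np.array([onz(t,T1(*u),.062) for u in[(697,56),(714,217)]]);P(q)
# rim: extents
for v in[(555,457),(690,457),(622,390),(622,525)]:P(onz(t,T2(*v),.105))
g=[onz(t,u,.161) for u in[(227,250),(222,128)]];P(g)
E
```

```text
[0.5456 0.1023 0.1872] 0.0021
[0.5451 0.1012 0.189 ] [0.5479 0.1023 0.189 ] [0.5459 0.101  0.108 ]
[ 0.5423 -0.2266  0.0935] 0.0021
[ 0.5417 -0.2255  0.1   ] [ 0.5488 -0.2248  0.1   ]
[ 0.5411 -0.2222  0.11  ] [ 0.5581 -0.2236  0.11  ]
[[ 0.6084 -0.1442]
 [ 0.6246 -0.2943]
 [ 0.4774 -0.3084]
 [ 0.4614 -0.16  ]] [ 0.543  -0.2267  0.012 ]
[[0.6009 0.0478 0.062 ]
 [0.5084 0.0377 0.062 ]]
[ 0.5413 -0.187   0.105 ]
[ 0.5416 -0.2614  0.105 ]
[ 0.5782 -0.2244  0.105 ]
[ 0.5042 -0.2234  0.105 ]
[[0.4126 0.1274 0.161 ]
 [0.6625 0.1399 0.161 ]]
```

Emit:
{"method": "send_rows", "body": {
  "increments": [0, 0, -0.1625, 0, 0, -1, 1, 0, 0, -0.1625, 0, 0, -1, 1, 0, 0, -0.1625, 0, 0, -1, 1, 0, 0, -0.1625, 0, 0, -1, 1, 0, 0, -0.1625, 0, 0, -1, 1, 0, 0, -0.1625, 0, 0, -1, 1, 0, 0, -0.1625, 0, 0, -1, 1, 0, 0, -0.1625, 0, 0, 0, 1]
}}

```text
clock: 1.2
tcp_pos: [0.2295, -0.5816, 0.2926]
eef_rot: [0.0, 0.667, 0.745, -0.0]
force: [0.1, 0.6, -0.9]
gripper_width: 0.997
grasp_force: 0.0
```

Emit:
{"method": "send_rows", "body": {
  "increments": [0, 0, 0, 4.5, 2.7, 0, 1, 0, 0, 0, 4.5, 2.7, 0, 1, 0, 0, 0, 4.5, 2.7, 0, 1, 0, 0, 0, 4.5, 2.7, 0, 1, 0, 0, 0, 4.5, 2.7, 0, 1, 0, 0, 0, 4.5, 2.7, 0, 1, 0, 0, 0, 4.5, 2.7, 0, 1, 0, 0, 0, 4.5, 2.7, 0, 1, 0, 0, 0, 4.5, 2.7, 0, 1, 0, 0, 0, 4.5, 2.7, 0, 1, 0, 0, 0, 4.5, 2.7, 0, 1, 0, 0, 0, 4.5, 2.7, 0, 1]
}}

```text
clock: 2.7
tcp_pos: [0.4955, -0.0087, 0.292]
eef_rot: [0.0, 0.669, 0.743, 0.0]
force: [0.3, -1.2, -0.4]
gripper_width: 1.005
grasp_force: 0.0
```

```bash
cat >> h.py <<'E'
from scipy.spatial.transform import Rotation as Ro
def st():
    s=arm.get_state(); q=s['eef_rot']; R=Ro.from_quat([q[1],q[2],q[3],q[0]]).as_matrix()
    print(round(s['clock'],2),'tcp',np.round(s['tcp_pos'],4),'F',np.round(s['force'],1),'M',np.round(s['torque'],2),'w',round(s['gripper_width'],3),'g',round(s['grasp_force'],1),'tx',np.round(R[:,0],3),'tz',np.round(R[:,2],4))
    return s,R
def to(P):
    s,R=st(); print('tool cm',np.round(100*R.T@(np.array(P)-s['tcp_pos']),2))
E
python3 -c "
from h import *
to([.5457,.1015,.262])"
```

```text
2.7 tcp [ 0.4955 -0.0087  0.292 ] F [ 0.3 -1.2 -0.4] M [-0.02 -0.15 -0.06] w 1.005 g 0.0 tx [-0.105  0.994 -0.   ] tz [ 2.e-04 -1.e-04 -1.e+00]
tool cm [10.43  6.15  3.  ]
```

Emit:
{"method": "send_rows", "body": {
  "increments": [0, 0, 0, 4.5, 2.6, 0, 1, 0, 0, 0, 4.5, 2.6, 0, 1, 0, 0, 0, 1.4, 0.9, 0, 1, 0, 0, 0, 0, 0, 2, 1, 0, 0, 0, 0, 0, 3, 1, 0, 0, 0, 0, 0, 3, 1, 0, 0, 0, 0, 0, 3, 1, 0, 0, 0, 0, 0, 2, 1, 0, 0, 0, 0, 0, 1, 1, 0, 0, 0, 0, 0, 0, 1]
}}

```text
clock: 3.95
tcp_pos: [0.5446, 0.0991, 0.1517]
eef_rot: [-0.0, 0.669, 0.743, -0.0]
force: [1.4, -0.0, -0.4]
gripper_width: 0.999
grasp_force: 0.0
```

```bash
python3 - <<'E'
from h import *
to([.5457,.1015,.152])
c=lambda i,x,y:cv2.resize(i[y:y+75,x:x+100],(400,300),interpolation=cv2.INTER_CUBIC)
a=np.hstack([c(grab('scene')['pixels'],230,90),c(grab('top')['pixels'],192,150)])
cv2.imwrite('pics/c1.png',a[:,:,::-1])
E
```

```text
3.95 tcp [0.5446 0.0991 0.1517] F [ 1.4 -0.  -0.4] M [-0.   -0.14 -0.02] w 0.999 g 0.0 tx [-0.105  0.995 -0.   ] tz [-8.e-04 -1.e-04 -1.e+00]
tool cm [ 0.23  0.14 -0.03]
```

View pics/c1.png

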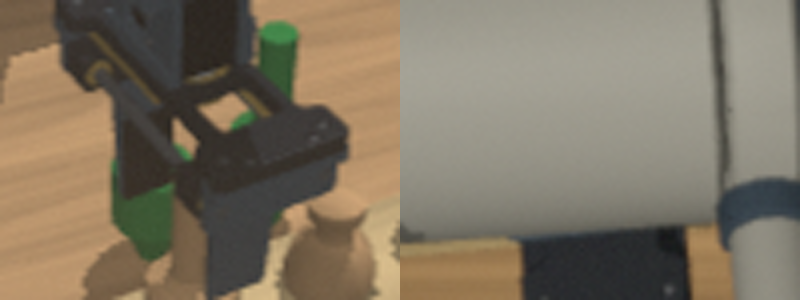

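The handle is between the open fingers in the scene crop (190,240), and the arm hides it in the top view. I'll centre and close.

Emit:
{"method": "send_rows", "body": {
  "increments": [0, 0, 0, 0.2, 0.1, 0, 1, 0, 0, 0, 0, 0, 0, 0.6, 0, 0, 0, 0, 0, 0, 0.3, 0, 0, 0, 0, 0, 0, 0.1, 0, 0, 0, 0, 0, 0, 0.1, 0, 0, 0, 0, 0, 0, 0.1, 0, 0, 0, 0, 0, 0, 0.1, 0, 0, 0, 0, 0, 0, 0.1]
}}

```text
clock: 5.05
tcp_pos: [0.5455, 0.1015, 0.1519]
eef_rot: [-0.0, 0.669, 0.743, -0.0]
force: [-0.0, 0.5, -0.2]
gripper_width: 0.28
grasp_force: 30.0
```

Emit:
{"method": "send_rows", "body": {
  "increments": [0, 0, 0, 0, 0, -0.5, 0.1, 0, 0, 0, 0, 0, -1, 0.1, 0, 0, 0, 0, 0, -2, 0.1, 0, 0, 0, 0, 0, -2.5, 0.1, 0, 0, 0, 0, 0, -2.5, 0.1, 0, 0, 0, 0, 0, -2.5, 0.1, 0, 0, 0, 0, 0, -2.5, 0.1, 0, 0, 0, 0, 0, -1.5, 0.1, 0, 0, 0, 0, 0, 0, 0.1]
}}

```text
clock: 6.18
tcp_pos: [0.5459, 0.1016, 0.3029]
eef_rot: [0.001, 0.669, 0.743, 0.001]
force: [-0.3, 0.6, -2.0]
gripper_width: 0.28
grasp_force: 30.0
```

```bash
python3 -c "
from h import *
to([.543,-.2267,.30])"
```

```text
6.17 tcp [0.5459 0.1016 0.3029] F [-0.3  0.6 -2. ] M [ 0.   -0.12  0.01] w 0.28 g 30.0 tx [-0.105  0.994 -0.   ] tz [ 1.9e-03  2.0e-04 -1.0e+00]
tool cm [-32.61  -3.73   0.28]
```

Emit:
{"method": "send_rows", "body": {
  "increments": [0, 0, 0, -1.5, -0.2, 0, 0.1, 0, 0, 0, -3, -0.3, 0, 0.1, 0, 0, 0, -4, -0.4, 0, 0.1, 0, 0, 0, -4, -0.5, 0, 0.1, 0, 0, 0, -4, -0.5, 0, 0.1, 0, 0, 0, -4, -0.5, 0, 0.1, 0, 0, 0, -4, -0.5, 0, 0.1, 0, 0, 0, -4, -0.4, 0, 0.1, 0, 0, 0, -2.6, -0.3, 0, 0.1, 0, 0, 0, -1.5, -0.2, 1, 0.1, 0, 0, 0, 0, 0, 1.5, 0.1, 0, 0, 0, 0, 0, 0, 0.1]
}}

```text
clock: 7.68
tcp_pos: [0.541, -0.2254, 0.2749]
eef_rot: [-0.002, 0.669, 0.743, -0.0]
force: [0.2, -0.3, -2.4]
gripper_width: 0.279
grasp_force: 30.0
```

```bash
python3 - <<'E'
from h import *
to([.543,-.2267,.27])
s=grab('scene');t=grab('top')
c=lambda i,x,y:cv2.resize(i[y:y+100,x:x+100],(400,400),interpolation=cv2.INTER_CUBIC)
a=np.hstack([c(s['pixels'],100,160),c(t['pixels'],335,140)])
cv2.imwrite('pics/c2.png',a[:,:,::-1])
E
```

```text
7.67 tcp [ 0.541  -0.2254  0.2749] F [ 0.2 -0.3 -2.4] M [ 0.03 -0.11  0.05] w 0.279 g 30.0 tx [-0.105  0.994  0.002] tz [-0.0031  0.002  -1.    ]
tool cm [-0.15  0.19  0.49]
```

View pics/c2.png

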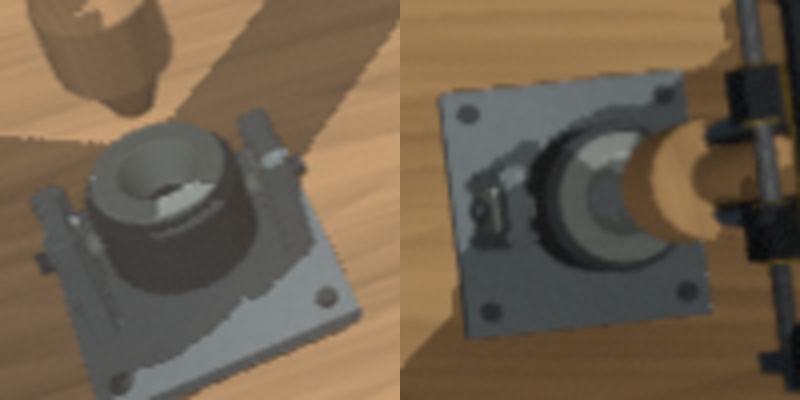

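The cone hangs just above the mouth: its tip is at scene (132,187) and the rim at scene (139,204). I'll check the camera bias against the TCP.

```bash
python3 - <<'E'
from h import *
s=grab('scene');t=grab('top')
S=lambda x,y:((x+.5)/4-.5+100,(y+.5)/4-.5+160);T=lambda x,y:((x-400+.5)/4-.5+335,(y+.5)/4-.5+140)
inv=lambda p:(np.array(p)-[100,160]+.5)*4-.5
print('pred tip',inv(proj(s,[.541,-.2254,.151])),inv(proj(s,[.541,-.2254,.185])))
b=np.array([.541,-.2254])
# head leftmost pixel in top view: predicted
for z in(.185,.231):
    a=np.linspace(0,6.28,60);q=np.array([proj(t,[b[0]+.029*np.cos(x),b[1]+.029*np.sin(x),z]) for x in a])
    q=(q-[335,140]+.5)*4-.5;print(z,'top left',q[:,0].min()+400,'y range',q[:,1].min(),q[:,1].max())
for z in(.096,.1,.105,.11,.116):
    a=np.linspace(0,6.28,60)
    for y,o in((s,(100,160)),(t,(335,140))):
        q=np.array([proj(y,[.543+.036*np.cos(x),-.2267+.036*np.sin(x),z]) for x in a]);q=(q-o+.5)*4-.5
        print(z,q.min(0).round(),q.max(0).round())
E
```

```text
pred tip [128.20831747 104.12967234] [109.05167182  58.43062771]
0.185 top left 619.5463654209914 y range 130.60925618523265 246.9404697464097
0.231 top left 651.3355699606923 y range 120.96522768516195 244.39691038098476
0.096 [ 87. 125.] [222. 228.]
0.096 [157. 130.] [286. 260.]
0.1 [ 85. 121.] [220. 223.]
0.1 [159. 130.] [289. 260.]
0.105 [ 82. 115.] [218. 217.]
0.105 [162. 129.] [292. 260.]
0.11 [ 79. 109.] [216. 212.]
0.11 [164. 128.] [296. 260.]
0.116 [ 75. 102.] [213. 204.]
0.116 [168. 127.] [300. 260.]
```

Emit:
{"method": "send_rows", "body": {
  "increments": [0, 0, 0, -0.1, 0.1, 1, 0.1, 0, 0, 0, -0.05, 0.05, 1.5, 0.1, 0, 0, 0, 0, 0, 1.5, 0.1, 0, 0, 0, 0, 0, 1, 0.1, 0, 0, 0, 0, 0, 0.6, 0.1, 0, 0, 0, 0, 0, 0.4, 0.1, 0, 0, 0, 0, 0, 0, 0.1]
}}

```text
clock: 8.75
tcp_pos: [0.5436, -0.228, 0.2169]
eef_rot: [-0.0, 0.669, 0.743, 0.0]
force: [0.4, -0.5, -1.8]
gripper_width: 0.284
grasp_force: 30.0
```

Emit:
{"method": "send_rows", "body": {
  "increments": [0, 0, 0, 0.05, -0.05, 0.4, 0.1, 0, 0, 0, 0, 0, 0.4, 0.1, 0, 0, 0, 0, 0, 0.3, 0.1, 0, 0, 0, 0, 0, 0, 0.1]
}}

```text
clock: 9.25
tcp_pos: [0.5429, -0.2275, 0.2056]
eef_rot: [-0.0, 0.669, 0.743, -0.0]
force: [-0.3, -0.1, -1.6]
gripper_width: 0.282
grasp_force: 30.0
```

Emit:
{"method": "send_rows", "body": {
  "increments": [0, 0, 0, 0, 0, 0.2, 0.1, 0, 0, 0, 0, 0, 0.2, 0.1, 0, 0, 0, 0, 0, 0, 0.1]
}}

```text
clock: 9.62
tcp_pos: [0.543, -0.2275, 0.2017]
eef_rot: [-0.0, 0.669, 0.743, -0.0]
force: [-0.1, -0.6, -2.3]
gripper_width: 0.281
grasp_force: 30.0
```

Emit:
{"method": "send_rows", "body": {
  "increments": [0, 0, 0, 0, 0, 0.2, 0.1, 0, 0, 0, 0, 0, 0.2, 0.1, 0, 0, 0, 0, 0, 0, 0.1]
}}

```text
clock: 10.0
tcp_pos: [0.5428, -0.2275, 0.1977]
eef_rot: [-0.0, 0.669, 0.743, -0.0]
force: [-1.7, 0.3, -2.0]
gripper_width: 0.282
grasp_force: 30.0
```

Emit:
{"method": "send_rows", "body": {
  "increments": [0, 0, 0, 0, 0, 0.1, 0.1, 0, 0, 0, 0, 0, 0.1, 0.1, 0, 0, 0, 0, 0, 0, 0.1]
}}

```text
clock: 10.38
tcp_pos: [0.543, -0.2275, 0.1959]
eef_rot: [-0.0, 0.669, 0.743, 0.0]
force: [-2.8, 0.5, 0.7]
gripper_width: 0.277
grasp_force: 30.0
```

Emit:
{"method": "send_rows", "body": {
  "increments": [0, 0, 0, 0, 0, 0.1, 0.1, 0, 0, 0, 0, 0, 0, 0.1]
}}

```text
clock: 10.62
tcp_pos: [0.5432, -0.2276, 0.1953]
eef_rot: [0.0, 0.669, 0.743, 0.0]
force: [-2.9, 1.5, 6.8]
gripper_width: 0.283
grasp_force: 30.0
```

Emit:
{"method": "send_rows", "body": {
  "increments": [0, 0, 0, 0, 0, 0.1, 0.1, 0, 0, 0, 0, 0, 0, 0.1]
}}

```text
clock: 10.88
tcp_pos: [0.5432, -0.2277, 0.1944]
eef_rot: [0.0, 0.669, 0.743, 0.0]
force: [-3.2, 1.6, 7.3]
gripper_width: 0.284
grasp_force: 30.0
```

Emit:
{"method": "send_rows", "body": {
  "increments": [0, 0, 0, 0, 0, 0.1, 0.1, 0, 0, 0, 0, 0, 0, 0.1]
}}

```text
clock: 11.12
tcp_pos: [0.5432, -0.2277, 0.1934]
eef_rot: [0.0, 0.669, 0.743, 0.0]
force: [-3.1, 0.8, 7.1]
gripper_width: 0.28
grasp_force: 30.0
```

Emit:
{"method": "send_rows", "body": {
  "increments": [0, 0, 0, 0, 0, 0.1, 0.1, 0, 0, 0, 0, 0, 0, 0.1]
}}

```text
clock: 11.38
tcp_pos: [0.5432, -0.2277, 0.1924]
eef_rot: [0.0, 0.669, 0.743, 0.0]
force: [-2.2, 1.2, 6.9]
gripper_width: 0.286
grasp_force: 30.0
```

```bash
python3 - <<'E'
from h import *
st()
E
```

```text
11.38 tcp [ 0.5432 -0.2277  0.1924] F [-2.2  1.2  6.9] M [0.18 1.03 0.05] w 0.286 g 30.0 tx [-0.105  0.994 -0.   ] tz [ 6.e-04 -4.e-04 -1.e+00]
```

Emit:
{"method": "send_rows", "body": {
  "increments": [0, 0, 0, 0, 0, 0.1, 0.1, 0, 0, 0, 0, 0, 0, 0.1]
}}

```text
clock: 11.62
tcp_pos: [0.5431, -0.2276, 0.1914]
eef_rot: [0.0, 0.669, 0.743, 0.0]
force: [-3.1, 1.1, 8.1]
gripper_width: 0.278
grasp_force: 30.0
```

Emit:
{"method": "send_rows", "body": {
  "increments": [0, 0, 0, 0, 0, 0.07, 0.1, 0, 0, 0, 0, 0, 0, 0.1]
}}

```text
clock: 11.88
tcp_pos: [0.5432, -0.2276, 0.1907]
eef_rot: [0.0, 0.669, 0.743, 0.0]
force: [-3.8, 1.2, 8.1]
gripper_width: 0.276
grasp_force: 30.0
```

Emit:
{"method": "send_rows", "body": {
  "increments": [0, 0, 0, 0, 0, 0.05, 0.1, 0, 0, 0, 0, 0, 0, 0.1]
}}

```text
clock: 12.12
tcp_pos: [0.5432, -0.2277, 0.1904]
eef_rot: [0.0, 0.669, 0.743, 0.0]
force: [-4.5, 1.5, 11.4]
gripper_width: 0.28
grasp_force: 30.0
```

Emit:
{"method": "send_rows", "body": {
  "increments": [0, 0, 0, 0, 0, 0.05, 0.1, 0, 0, 0, 0, 0, 0, 0.1]
}}

```text
clock: 12.38
tcp_pos: [0.5434, -0.2278, 0.1903]
eef_rot: [0.001, 0.669, 0.743, 0.0]
force: [-4.9, 1.5, 16.8]
gripper_width: 0.279
grasp_force: 30.1
```

Emit:
{"method": "send_rows", "body": {
  "increments": [0, 0, 0, 0, 0, -0.12, 0.1, 0, 0, 0, 0, 0, 0, 0.1]
}}

```text
clock: 12.62
tcp_pos: [0.5431, -0.2276, 0.1905]
eef_rot: [0.0, 0.669, 0.743, 0.0]
force: [-4.3, -1.0, 4.4]
gripper_width: 0.28
grasp_force: 30.0
```

```bash
python3 - <<'E'
from h import *
s_=st()
s=grab('scene')
c=lambda i,x,y:cv2.resize(i[y:y+100,x:x+100],(600,600),interpolation=cv2.INTER_CUBIC)
cv2.imwrite('pics/c3.png',c(s['pixels'],90,140)[:,:,::-1])
E
```

```text
12.62 tcp [ 0.5431 -0.2276  0.1905] F [-4.3 -1.   4.4] M [ 0.15  0.84 -0.01] w 0.28 g 30.0 tx [-0.105  0.994 -0.   ] tz [ 2.e-04 -1.e-04 -1.e+00]
```

View pics/c3.png

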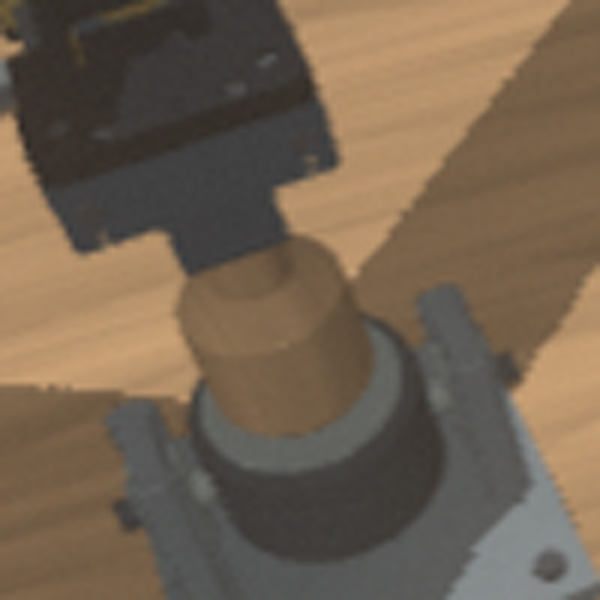

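Seated: the head sits on the bright rim, which is down on the dark ring (about (300,440) in the crop). The sideways load of -4 N in x means the pivot lies slightly nearer the robot, so I'll relieve it.

Emit:
{"method": "send_rows", "body": {
  "increments": [0, 0, 0, 0, -0.06, 0, 0.1, 0, 0, 0, 0, 0, 0, 0.1]
}}

```text
clock: 12.92
tcp_pos: [0.5427, -0.2277, 0.1905]
eef_rot: [0.0, 0.669, 0.743, 0.0]
force: [-1.2, 1.6, 3.7]
gripper_width: 0.275
grasp_force: 30.0
```

```bash
python3 - <<'E'
from h import *
st()
E
```

```text
12.93 tcp [ 0.5427 -0.2277  0.1905] F [-1.2  1.6  3.7] M [0.25 0.34 0.02] w 0.275 g 30.0 tx [-0.105  0.994 -0.   ] tz [ 6.e-04 -1.e-04 -1.e+00]
```

Emit:
{"method": "send_rows", "body": {
  "increments": [0, 0, 0, 0, -0.06, 0, 0.1, 0, 0, 0, 0, 0, 0, 0.1]
}}

```text
clock: 13.18
tcp_pos: [0.5422, -0.2277, 0.1905]
eef_rot: [0.0, 0.669, 0.743, 0.0]
force: [0.4, 2.2, 5.2]
gripper_width: 0.283
grasp_force: 30.0
```

```bash
python3 - <<'E'
from h import *
st()
E
```

```text
13.18 tcp [ 0.5422 -0.2277  0.1905] F [0.4 2.2 5.2] M [ 0.36 -0.28  0.03] w 0.283 g 30.0 tx [-0.105  0.994 -0.   ] tz [ 8.e-04 -1.e-04 -1.e+00]
```

Emit:
{"method": "send_rows", "body": {
  "increments": [0.022, 0, 0, 0, 0.284, 0, 0.1, 0.022, 0, 0, 0, 0.284, 0, 0.1, 0.022, 0, 0, 0, 0.284, 0, 0.1, 0.022, 0, 0, 0, 0.284, 0, 0.1, 0, 0, 0, 0, 0, 0, 0.1]
}}

```text
clock: 13.8
tcp_pos: [0.5535, -0.2264, 0.1899]
eef_rot: [-0.03, 0.668, 0.743, -0.033]
force: [-1.6, 0.9, 6.4]
gripper_width: 0.275
grasp_force: 30.0
```

```bash
cat >> h.py <<'E'
def err(ax=(.5424,-.2277,.0615),L=.129):
    s,R=st(); u=-R[:,2]; sx=np.array([.9945,.105,0]); th=np.arctan2(u@sx,u[2])
    e=s['tcp_pos']-(np.array(ax)+L*u)
    print('tilt deg',np.degrees(th).round(2),'err mm in tool axes',(1e3*R.T@e).round(2),'F tool',(R.T@s['force']).round(1))
E
python3 -c "
from h import *
err()"
```

```text
13.8 tcp [ 0.5535 -0.2264  0.1899] F [-1.6  0.9  6.4] M [ 0.14  0.38 -0.02] w 0.275 g 30.0 tx [-0.105  0.994 -0.   ] tz [-0.0888 -0.0094 -0.996 ]
tilt deg 5.12 err mm in tool axes [ 0.09 -0.29  0.12] F tool [ 1.1 -2.1 -6.3]
```

Emit:
{"method": "send_rows", "body": {
  "increments": [0.022, 0, 0, 0, 0.284, 0, 0.1, 0.022, 0, 0, 0, 0.284, 0, 0.1, 0.022, 0, 0, 0, 0.284, 0, 0.1, 0.022, 0, 0, 0, 0.284, 0, 0.1, 0, 0, 0, 0, 0, 0, 0.1, 0, 0, 0, 0, 0, 0, 0.1]
}}

```text
clock: 14.55
tcp_pos: [0.5644, -0.2253, 0.1885]
eef_rot: [-0.059, 0.666, 0.74, -0.065]
force: [-0.7, 0.3, 2.0]
gripper_width: 0.28
grasp_force: 30.0
```

```bash
python3 - <<'E'
from h import *
err()
s=grab('scene');t=grab('top')
c=lambda i,x,y:cv2.resize(i[y:y+100,x:x+100],(400,400),interpolation=cv2.INTER_CUBIC)
a=np.hstack([c(s['pixels'],90,150),c(t['pixels'],335,140)])
cv2.imwrite('pics/c4.png',a[:,:,::-1])
E
```

```text
14.55 tcp [ 0.5644 -0.2253  0.1885] F [-0.7  0.3  2. ] M [ 0.12  0.07 -0.05] w 0.28 g 30.0 tx [-0.105  0.994  0.   ] tz [-0.1743 -0.0183 -0.9845]
tilt deg 10.1 err mm in tool axes [ 0.14 -0.48  0.07] F tool [ 0.4 -1.  -1.8]
```

View pics/c4.png

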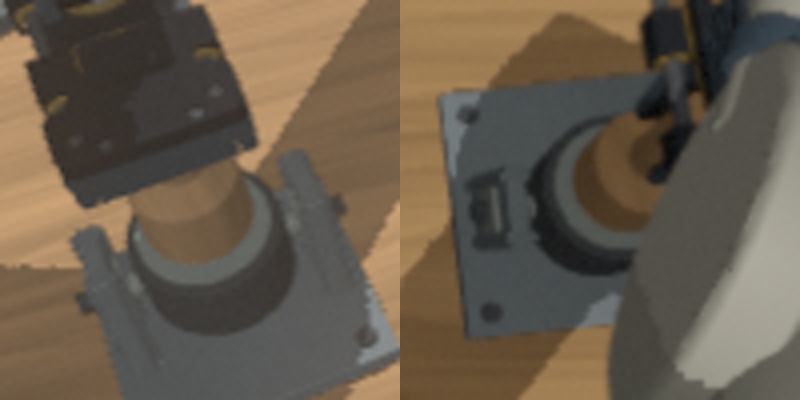

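Head and blank have tipped away together: ring and rim lean at crop (215,270), still seated. Now towards the robot.

Emit:
{"method": "send_rows", "body": {
  "increments": [-0.022, 0, 0, 0, -0.284, 0.005, 0.1, -0.022, 0, 0, 0, -0.284, 0.005, 0.1, -0.022, 0, 0, 0, -0.284, 0.005, 0.1, -0.022, 0, 0, 0, -0.284, 0.005, 0.1, -0.022, 0, 0, 0, -0.284, 0, 0.1, -0.022, 0, 0, 0, -0.284, 0, 0.1, -0.022, 0, 0, 0, -0.284, 0, 0.1, -0.022, 0, 0, 0, -0.284, 0, 0.1, 0, 0, 0, 0, 0, 0, 0.1]
}}

```text
clock: 15.78
tcp_pos: [0.5415, -0.2278, 0.1908]
eef_rot: [0.0, 0.669, 0.743, 0.0]
force: [1.7, 0.1, -3.0]
gripper_width: 0.281
grasp_force: 30.0
```

```bash
python3 -c "
from h import *
err()"
```

```text
15.78 tcp [ 0.5415 -0.2278  0.1908] F [ 1.7  0.1 -3. ] M [ 0.27 -0.67  0.02] w 0.281 g 30.0 tx [-0.104  0.995  0.   ] tz [ 7.e-04  1.e-04 -1.e+00]
tilt deg -0.04 err mm in tool axes [ 0.01 -0.79 -0.34] F tool [-0.1  1.6  3. ]
```

Emit:
{"method": "send_rows", "body": {
  "increments": [0, 0, 0, 0, 0.06, 0.07, 0.1, -0.022, 0, 0, 0, -0.282, 0.006, 0.1, -0.022, 0, 0, 0, -0.282, 0.006, 0.1, -0.022, 0, 0, 0, -0.282, 0.006, 0.1, -0.022, 0, 0, 0, -0.282, 0.006, 0.1, 0, 0, 0, 0, 0, 0, 0.1]
}}

```text
clock: 16.52
tcp_pos: [0.5311, -0.229, 0.1899]
eef_rot: [0.03, 0.668, 0.742, 0.033]
force: [-1.9, 1.6, 6.6]
gripper_width: 0.277
grasp_force: 30.0
```

```bash
python3 -c "
from h import *
err()"
```

```text
16.52 tcp [ 0.5311 -0.229   0.1899] F [-1.9  1.6  6.6] M [0.37 0.3  0.06] w 0.277 g 30.0 tx [-0.105  0.994 -0.   ] tz [ 0.0877  0.0088 -0.9961]
tilt deg -5.06 err mm in tool axes [-0.14 -0.02  0.05] F tool [ 1.8 -1.1 -6.7]
```

Emit:
{"method": "send_rows", "body": {
  "increments": [-0.022, 0, 0, 0, -0.282, 0.004, 0.1, -0.022, 0, 0, 0, -0.282, 0.004, 0.1, -0.022, 0, 0, 0, -0.282, 0.004, 0.1, -0.022, 0, 0, 0, -0.282, 0.004, 0.1, 0, 0, 0, 0, 0, 0, 0.1, 0, 0, 0, 0, 0, 0, 0.1]
}}

```text
clock: 17.27
tcp_pos: [0.5202, -0.2302, 0.1885]
eef_rot: [0.059, 0.666, 0.74, 0.065]
force: [-4.8, 0.5, 12.1]
gripper_width: 0.281
grasp_force: 30.0
```

```bash
python3 -c "
from h import *
err()"
```

```text
17.27 tcp [ 0.5202 -0.2302  0.1885] F [-4.8  0.5 12.1] M [0.37 0.64 0.04] w 0.281 g 30.0 tx [-0.105  0.994 -0.001] tz [ 0.1741  0.0179 -0.9846]
tilt deg -10.08 err mm in tool axes [-0.2   0.18  0.06] F tool [  1.   -2.6 -12.7]
```

Tipped -10.1°, seated under a light push. I'll return to upright.

Emit:
{"method": "send_rows", "body": {
  "increments": [0.022, 0, 0, 0, 0.282, -0.006, 0.1, 0.022, 0, 0, 0, 0.282, -0.006, 0.1, 0.022, 0, 0, 0, 0.282, 0, 0.1, 0.022, 0, 0, 0, 0.282, 0, 0.1, 0.022, 0, 0, 0, 0.282, 0, 0.1, 0.022, 0, 0, 0, 0.282, 0, 0.1, 0.022, 0, 0, 0, 0.282, 0, 0.1, 0.022, 0, 0, 0, 0.282, 0, 0.1, 0, 0, 0, 0, 0, 0, 0.1]
}}

```text
clock: 18.4
tcp_pos: [0.5428, -0.2276, 0.1904]
eef_rot: [-0.0, 0.669, 0.743, -0.0]
force: [-3.1, 1.3, 7.7]
gripper_width: 0.28
grasp_force: 30.0
```

```bash
python3 -c "
from h import *
err()"
```

```text
18.4 tcp [ 0.5428 -0.2276  0.1904] F [-3.1  1.3  7.7] M [ 0.22  0.66 -0.06] w 0.28 g 30.0 tx [-0.105  0.994 -0.   ] tz [-1.e-03 -4.e-04 -1.e+00]
tilt deg 0.06 err mm in tool axes [-0.01  0.22  0.11] F tool [ 1.6 -3.  -7.7]
```

Emit:
{"method": "send_rows", "body": {
  "increments": [0, 0, 0, 0, -0.06, 0.05, 0.1, 0, 0, 0, 0, 0, 0, 0.1, 0, 0, 0, 0, 0, 0, 0.1]
}}

```text
clock: 18.77
tcp_pos: [0.5423, -0.2278, 0.1903]
eef_rot: [0.0, 0.669, 0.743, -0.0]
force: [-1.3, 2.1, 10.3]
gripper_width: 0.281
grasp_force: 30.0
```

```bash
python3 -c "
from h import *
err()"
```

```text
18.77 tcp [ 0.5423 -0.2278  0.1903] F [-1.3  2.1 10.3] M [ 0.4   0.17 -0.06] w 0.281 g 30.0 tx [-0.105  0.994 -0.001] tz [ 5.e-04 -6.e-04 -1.e+00]
tilt deg -0.03 err mm in tool axes [-0.2  -0.06  0.16] F tool [  2.2  -1.1 -10.3]
```

Emit:
{"method": "send_rows", "body": {
  "increments": [0, 0, 0, 0, 0, -0.1, 0.1, 0, 0, 0, 0, 0, 0, 0.1, 0, 0, 0, 0, 0, 0, 0.35, 0, 0, 0, 0, 0, 0, 0.5, 0, 0, 0, 0, 0, 0, 0.8, 0, 0, 0, 0, 0, 0, 0.8, 0, 0, 0, 0, 0, 0, 0.8]
}}

```text
clock: 19.65
tcp_pos: [0.5418, -0.2277, 0.1907]
eef_rot: [0.0, 0.669, 0.743, -0.0]
force: [-0.2, 1.5, 0.7]
gripper_width: 0.756
grasp_force: 0.0
```

Emit:
{"method": "send_rows", "body": {
  "increments": [0, 0, 0, 0, 0, -1, 0.8, 0, 0, 0, 0, 0, -2, 0.8, 0, 0, 0, 0, 0, -3, 0.8, 0, 0, 0, 0, 0, -4, 0.8, 0, 0, 0, 0, 0, -4, 0.8, 0, 0, 0, 3, 0, 0, 0.8, 0, 0, 0, 5, 0, 0, 0.8, 0, 0, 0, 5, 0, 0, 0.8, 0, 0, 0, 5, 0, 0, 0.8, 0, 0, 0, 2, 0, 0, 0.8, 0, 0, 0, 0, 0, 0, 0.8]
}}

```text
clock: 21.02
tcp_pos: [0.5209, -0.0281, 0.3313]
eef_rot: [0.0, 0.668, 0.744, 0.0]
force: [0.2, 0.2, 0.7]
gripper_width: 0.807
grasp_force: 0.0
```

```bash
python3 - <<'E'
from h import *
st()
s=grab('scene');t=grab('top')
c=lambda i,x,y:cv2.resize(i[y:y+100,x:x+100],(400,400),interpolation=cv2.INTER_CUBIC)
a=np.hstack([c(s['pixels'],90,150),c(t['pixels'],335,140)])
cv2.imwrite('pics/c5.png',a[:,:,::-1])
for z in(.0663+.161,):
  p=[.5424,-.2277,z];print('upright pred crop',(proj(s,p)-[90,150])*4,(proj(t,p)-[335,140])*4+[400,0])
  p=[.5474,-.2272,z];print('+5mm',(proj(s,p)-[90,150])*4,(proj(t,p)-[335,140])*4+[400,0])
E
```

```text
21.02 tcp [ 0.5209 -0.0281  0.3313] F [0.2 0.2 0.7] M [-0.02 -0.12  0.  ] w 0.807 g 0.0 tx [-0.107  0.994 -0.   ] tz [ 8.e-04 -3.e-04 -1.e+00]
upright pred crop [117.1573319   38.45467473] [712.8707264  178.65649989]
+5mm [119.52817294  44.89605398] [711.63692676 168.06305971]
```

View pics/c5.png

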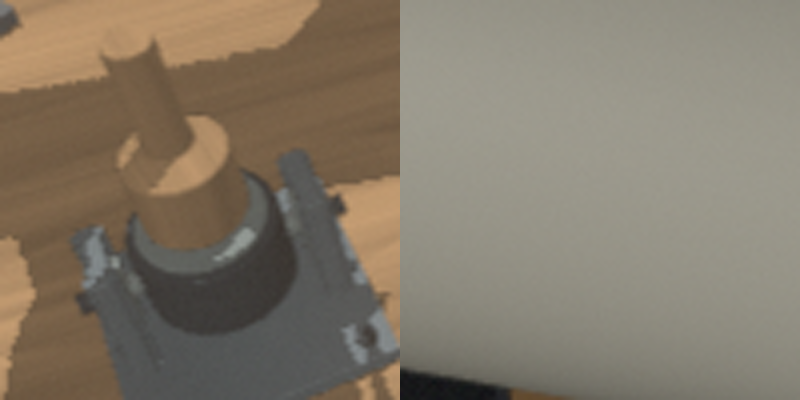

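Blank stands seated and released, top at scene crop (129,44). The arm blocks the top view, so I'll move it aside to check the lean.

Emit:
{"method": "send_rows", "body": {
  "increments": [0, 0, 0, 5, 0, -0.5, 0.8, 0, 0, 0, 5.5, 0, 0, 0.8, 0, 0, 0, 5.5, 0, 0, 0.8, 0, 0, 0, 5.5, 0, 0, 0.8, 0, 0, 0, 5.5, 0, 0, 0.8, 0, 0, 0, 3, 0, 0, 0.8, 0, 0, 0, 0, 0, 0, 0.8]
}}

```text
clock: 22.0
tcp_pos: [0.4899, 0.2702, 0.3354]
eef_rot: [-0.0, 0.669, 0.744, -0.0]
force: [0.5, 0.0, 0.1]
gripper_width: 0.801
grasp_force: 0.0
```

```bash
python3 - <<'E'
from h import *
st()
s=grab('scene');t=grab('top')
c=lambda i,x,y:cv2.resize(i[y:y+100,x:x+100],(400,400),interpolation=cv2.INTER_CUBIC)
a=np.hstack([c(s['pixels'],90,150),c(t['pixels'],345,140)])
cv2.imwrite('pics/c6.png',a[:,:,::-1])
for z in(.0663+.161,.0663+.088,.1463,.1003):
  p=[.5424,-.2277,z];print(z,'upright pred crop',(proj(s,p)-[90,150]+.5)*4-.5,(proj(t,p)-[345,140]+.5)*4+[400,0]-.5)
E
```

```text
22.0 tcp [0.4899 0.2702 0.3354] F [0.5 0.  0.1] M [-0.02 -0.11  0.  ] w 0.801 g 0.0 tx [-0.106  0.994 -0.   ] tz [-2.e-04 -1.e-04 -1.e+00]
0.2273 upright pred crop [118.6573319   39.95467473] [674.3707264  180.15649989]
0.1543 upright pred crop [162.27062963 142.96236542] [620.34304903 189.70225912]
0.1463 upright pred crop [166.6586074 153.3234473] [614.99283567 190.64700053]
0.1003 upright pred crop [190.57221534 209.78086021] [586.10487656 195.7463434 ]
```

View pics/c6.png

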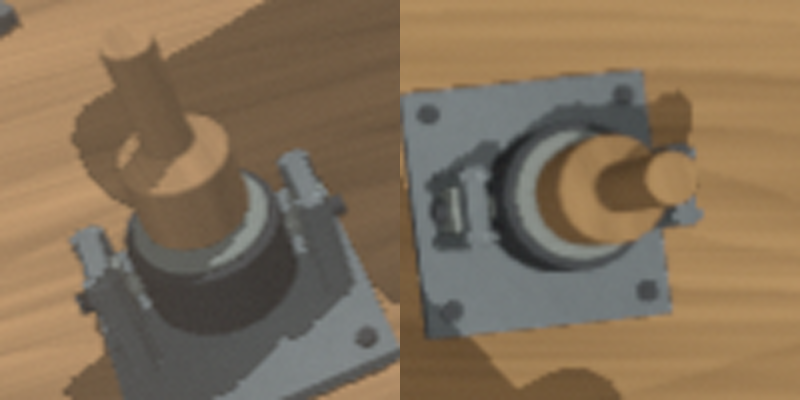

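From the top view, the handle end (671,178) against the head top (613,190) fits upright to within about half a degree. The cone is seated, the rim is on the ring, and the gripper is clear. I'll hand it in.

```bash
python3 -c "
from plant import arm
print(arm.hand_in())"
```

```text
the job is handed in; nothing more can be done
None
```

The blank is seated in the collet, which is fully home; it rocked about +10° and then −10°, and I left it upright and released and handed the job in at about 22 s — the push peaked briefly near 19 N at the stop, above the 12–15 N you asked for.

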